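# Snap a ratchet into the roller clips of a bench rack and keep it pressed home

## Task

Pick up the ratchet and lay its bare steel shaft across the two roller clips of the raised bench rack, then press it down until it snaps past the rollers of both clips and sits fully home in both seats. Finish while still holding it pressed: do not let go or back off, keep a firm steady push of about 10 N down on the ratchet when the program ends. Leave the loose socket, the pliers and the bit box alone.

Things in the scene. Friction and masses are not known exactly. Their poses are not given: they have to be found in the camera images.
- ratchet: Socket ratchet, 272 mm, 0.32 kg, lying flat. Along its x: flat round steel head (34 mm diameter, 28 mm thick) from x = -102 to -68 mm; bare round steel shaft, 16 mm diameter, to +70 mm; black handle, 28 mm diameter, to +170 mm. Origin below the shaft's middle, level with the head's underside; z up; shaft axis at z = 14 mm. Balances within 15 mm of the shaft's middle.
- shaft (a point): Middle of the ratchet's shaft, on the shaft's axis; x along the shaft (head at -x), z up as it lies on the table. The shaft is bare for 68 mm either way: pinch it here, across.
- rack: Rack fixed to the table: base plate 130 x 80 x 8 mm, two posts at x = -42 and +42 mm (14 mm along x, 40 mm wide with clip arms). On each a V seat between two sprung rollers: 10 mm diameter, at y = -9.5 and +9.5 mm, centres 89 mm up, 9 mm apart inside. Top 97 mm. Origin: centre of underside; x along the line of posts. 70 mm of free room between the posts for fingers. Ratchet may point either way.
- home (a point): Where the shaft's middle lies when fully home: midway between the clips, 80 mm above the table; x along the shaft, z up. Laid on the rollers, the shaft's axis is about 18 mm higher and stays there. Pushed down, the clips resist with a peak of 10 to 20 N; about 9 mm down the shaft passes the rollers, the force drops suddenly and they pull it on down into the rigid seats.
- seats: The two rigid black V seats on top of the rack's posts (one part, x = -42 and +42 mm in the rack's axes); origin and axes the same as the rack's. The shaft rests in them when home; the rollers do not press on a shaft that is home.
- socket: Bystander: loose steel socket, upright tube 30 mm diameter, 38 mm tall, origin at the centre of its underside. Leave alone.
- pliers: Bystander: pliers lying flat, about 165 mm long along x, 50 mm wide, 15 mm high, origin under the pivot. Leave alone.
- bitbox: Bystander: flat bit box with clear lid, 80 x 120 x 24 mm, origin at the centre of its underside. Leave alone.

How it is judged:
By the outcome, as a careful person would: the job done as asked, in the order asked, and still so for the second after the job is handed in, while the arm keeps its last pose, push and grip.
It also fails if it takes over 48 s, if anything falls off the work surface, if the arm or the gripper's body presses on something with over 40 N, if the wrist force passes 120 N, or if a joint passes its speed limit or range.

## Robot

A 7-joint arm with a two-finger parallel gripper is mounted at the origin on the work surface. World frame = base frame: x ahead of the robot, y to its left, z up, the work surface at z = 0. Lengths are in m, angles in degrees, forces in N, time in s.
With the tool pointing down it reaches from about 0.425 to 0.875 m from the base axis. Payload 4.7 kg.
Tool frame: the origin (TCP) lies midway between the tips of the shut fingers; the grasp point (between the pads) lies 19 mm behind it; z points along the fingers, y is the line along which they close (so a half turn about z gives the same grasp; the last joint's range is limited). The gripper opens to 87 mm and grips with 3 to 60 N. Pads are 19 mm wide; open, the fingers measure 117 mm over their backs; the gripper's body (75 mm by 190 mm) begins 51 mm behind the grasp point.
Start: joints at [68.188, 18.392, -4.016, 83.108, 1.295, 78.541, -3.26], TCP at [0.25, -0.6, 0.197] pointing down, gripper open.
Joint ranges: [-163.93, 163.93], [-17.29, 119.83], [-79.2, 71.16], [3.27, 140.29], [-89.18, 269.18], [5.43, 117.66], [-154.24, 154.24]. Speed limits (degrees/s): [147.25, 147.25, 180, 180, 180, 180, 180].

## Interface

Orientations are given as [roll, pitch, yaw] about the fixed x, y, z axes, in that order (R = Rz(yaw) Ry(pitch) Rx(roll)).
In Python, from workcell import manip gives the robot as it stands. Calls block until the motion is done:
- manip.movep(position, orientation): joint-space move of the TCP to a pose.
- manip.move_straight(position, rotation=None, vel=0.15): straight line of the TCP; rotation=None keeps the orientation; vel is the mean speed in m/s.
- manip.move_joints(angles): joint-space move.
- manip.open_gripper() and manip.grab(): open the fingers fully, or close them until they stop; the grip force is fixed at half the most.
- manip.pause(seconds).
- manip.inverse_kinematics(position, orientation): joint angles nearest the present ones, or None.
- manip.capture(name): name is "side" or "top"; returns the picture (400x640x3 uint8, red, green, blue); there is no depth.
- manip.camera_model(name): a dict with "camera_matrix" (3x3 intrinsics, pixels), "dist_coeffs" ([k1, k2, p1, p2, k3] as OpenCV has them; the pictures are not rectified), "world_to_cam" (4x4, takes a point from world to camera coordinates). Camera axes: x right, y down, z forward; pixel columns grow to the right and rows downward; lengths in m; the calibration is good to about 2 mm. A picture is of the moment at which its call begins. camera_model takes no time and is no camera call.
A pose or a line that the arm cannot do raises manip.MotionError and nothing moves.
- manip.sign_off(): hands the job in; it is judged then, once.
Trained networks look in the newest picture that a camera, given by its name, has taken for a name from the list of things; names that differ only in an ending like _2 or _b are one class to them, and where a whole thing is asked for, a point or a joint stands for the part that bears it (a point fixed in the world has none). Each returns a list of dicts, best first, with "confidence" (0 to 1); they miss things now and then, are a little off and sometimes report something else, mostly with a low value. They report only what shows in the picture. A call takes as long as a camera call.
- manip.outline_of(camera, label): "pixels" (400x640 bool, what is visible of it) and "at" ([column, row] in pixels, amid what is visible of it).
Readings, each from a call of its own:
- manip.current_time(): time.
- manip.current_qpos(): joint angles.
- manip.current_dq(): joint speeds.
- manip.current_joint_torque(): joint torques, N m.
- manip.current_tcp_pos(): TCP position.
- manip.current_orientation(): TCP orientation.
- manip.current_contact_force(): force on the tool from outside, world axes, zero at the start.
- manip.current_moment(): the same for the moment, N m.
- manip.current_opening(): finger opening in m.
- manip.current_gripper_force(): force on a finger pad.
Only numpy, scipy, OpenCV 4.12 (cv2) and the standard library are available. Lean on these libraries where they do the work, as an engineer would, in place of code of your own. Each camera call takes 0.05 s, during which the arm holds its last target. There are 200 camera calls.

## Working session

There is one attempt and no reset: what is moved stays moved. The work goes in short steps, each a Python script; the robot and the scene stay as the last script left them, time stands still between calls to the robot, and variables do not carry over. Pictures are saved under pics/ and viewed, at most 10 in all, crops included, and the job is handed in when it is done.

```bash
ls; mkdir -p pics; python3 - <<'E'
from workcell import manip
import cv2,numpy as np
for n in("side","top"):
    im=manip.capture(n); cv2.imwrite(f"pics/{n}0.png",im[:,:,::-1])
    m=manip.camera_model(n); print(n,m["camera_matrix"],m["dist_coeffs"],m["world_to_cam"])
    for l in("ratchet","shaft","rack","seats","socket","pliers","bitbox"):
        try:
            for d in manip.outline_of(n,l)[:2]: print(l,round(d["confidence"],2),d["at"],d["pixels"].sum())
        except Exception as e: print(l,e)
print(manip.current_time(),manip.current_orientation())
E
```

```text
pics
side [[414.58204656   0.         319.89667621]
 [  0.         414.58204656 198.37235633]
 [  0.           0.           1.        ]] [0.01653883 0.         0.         0.         0.        ] [[-0.92054231 -0.38994673 -0.02331079  0.56035485]
 [-0.2160141   0.55784543 -0.80134037  0.21457856]
 [ 0.32548388 -0.73263226 -0.59775431  0.96268414]
 [ 0.          0.          0.          1.        ]]
ratchet 0.56 [287.5, 282.6] 1175
shaft 0.76 [284.3, 285.9] 1097
rack 0.89 [382.7, 190.9] 967
socket 0.64 [281.3, 355.9] 290
pliers 0.77 [418.9, 160.4] 280
bitbox 0.79 [262.1, 215.7] 991
bitbox 0.25 [382.2, 194.4] 1032
top [[383.39180021   0.         314.18789158]
 [  0.         383.39180021 197.91923383]
 [  0.           0.           1.        ]] [0.01440215 0.         0.         0.         0.        ] [[ 1.72366627e-02 -9.99850970e-01  9.66983890e-04 -5.36902315e-03]
 [-9.91739889e-01 -1.72197599e-02 -1.27104181e-01  6.08584449e-01]
 [ 1.27101890e-01  1.23185540e-03 -9.91888901e-01  1.02297148e+00]
 [ 0.00000000e+00  0.00000000e+00  0.00000000e+00  1.00000000e+00]]
ratchet 0.59 [233.4, 202.7] 648
ratchet 0.52 [315.7, 140.1] 1122
shaft 0.69 [235.3, 199.5] 855
rack 0.76 [393.7, 239.3] 1322
socket 0.57 [169.7, 229.6] 111
pliers 0.87 [471.1, 268.4] 592
bitbox 0.9 [313.4, 143.0] 1164
0.8 [1.79992939e+02 6.91184729e-05 2.26220941e+01]
```

```bash
python3 - <<'E'
import cv2
a=cv2.imread("pics/side0.png");b=cv2.imread("pics/top0.png")
cv2.imwrite("pics/c1.png",cv2.resize(a[130:380,200:500],(720,600),interpolation=3))
cv2.imwrite("pics/c2.png",cv2.resize(b[110:300,150:500],None,fx=2.285,fy=2.285,interpolation=3)[:600,:800])
E
```

```text
(no output)
```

View pics/c1.png

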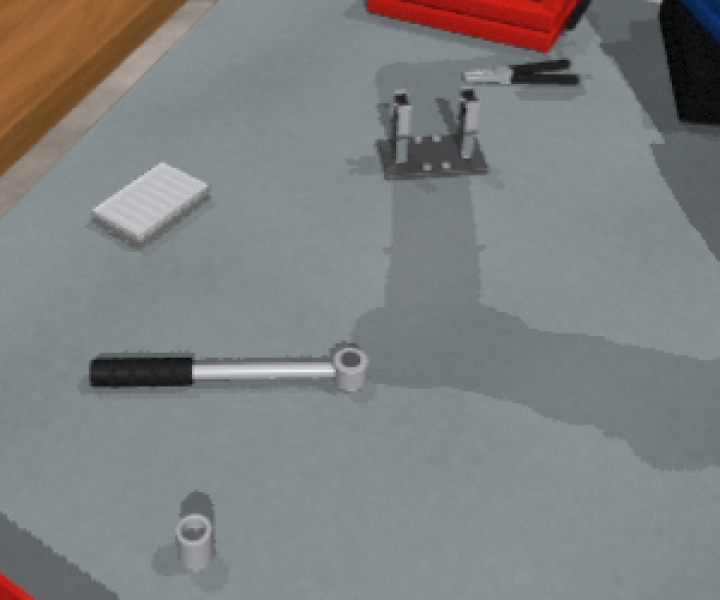

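View pics/c2.png

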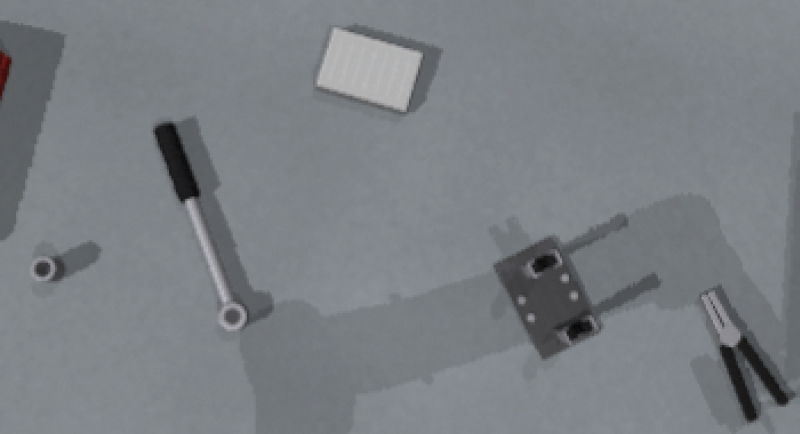

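The side view shows the ratchet with its head at about (346,283) and its handle end at (238,285), and the rack posts at about (367,169) and (395,168). The top view shows the ratchet running from (221,165) to (251,248), and the rack at about (391,238). I'll zoom in for finer features.

```bash
python3 - <<'E'
import cv2,numpy as np
a=cv2.imread("pics/side0.png");b=cv2.imread("pics/top0.png")
r=lambda im,x,y,w,h,f:cv2.resize(im[y:y+h,x:x+w],None,fx=f,fy=f,interpolation=cv2.INTER_CUBIC)
# side rack x350-410 y160-210 ; top rack x360-420 y205-275
cv2.imwrite("pics/z1.png",np.vstack([r(a,350,160,80,50,7),r(b,360,205,80,35,7)])[:600])
cv2.imwrite("pics/z2.png",np.hstack([r(b,360,205,60,70,8)]))
E
```

```text
(no output)
```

View pics/z1.png

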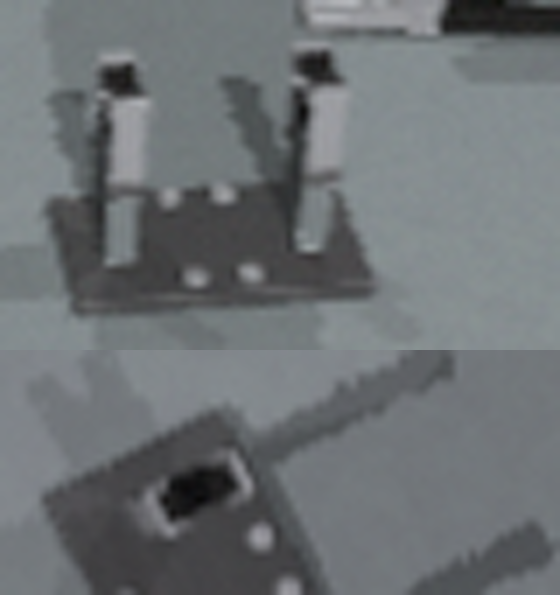

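View pics/z2.png

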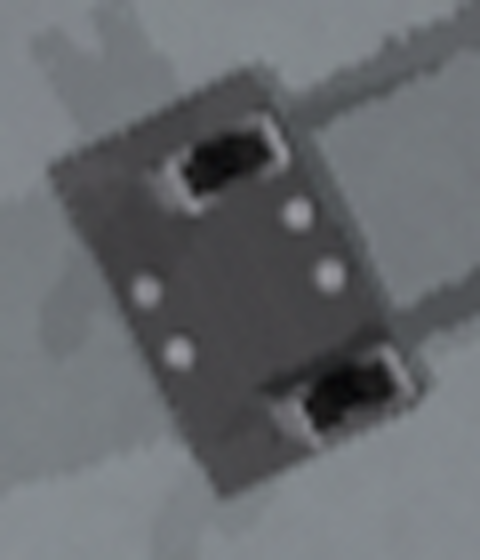

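```bash
cat > vis.py <<'E'
import cv2,numpy as np
from scipy.optimize import least_squares
from workcell import manip
CM={n:manip.camera_model(n) for n in("side","top")}
def proj(n,P):
    m=CM[n];T=np.array(m["world_to_cam"])
    return cv2.projectPoints(np.array(P,float).reshape(-1,1,3),cv2.Rodrigues(T[:3,:3])[0],T[:3,3],np.array(m["camera_matrix"]),np.array(m["dist_coeffs"],float))[0][:,0]
def world(p,L):
    x,y,z,a=p;c,s=np.cos(a),np.sin(a);L=np.array(L,float)
    return np.c_[x+c*L[:,0]-s*L[:,1],y+s*L[:,0]+c*L[:,1],z+L[:,2]]
def fit(obs,p0):
    f=lambda p:np.concatenate([(proj(n,world(p,[o[0] for o in O]))-[o[1] for o in O]).ravel() for n,O in obs.items()])
    r=least_squares(f,p0,loss="soft_l1",x_scale=[.01,.01,.01,.05]);return r.x,f(r.x).reshape(-1,2)
E
cat > est.py <<'E'
from vis import *
t=lambda X,Y,f,x,y:((X+.5)/f-.5+x,(Y+.5)/f-.5+y)
s7=lambda X,Y:t(X,Y,7,350,160); t8=lambda X,Y:t(X,Y,8,360,205)
sc=lambda X,Y:t(X,Y,2.4,200,130); tc=lambda X,Y:t(X,Y,2.285,150,110)
m=.001
R={"side":[((-.065,.04,.008),s7(50,203)),((.065,-.04,.008),s7(375,288)),((-.065,-.04,.008),s7(77,299)),
  ((-.049,-.02,.097),s7(110,97)),((-.035,-.02,.097),s7(150,97)),((.035,-.02,.097),s7(308,83)),((.049,-.02,.097),s7(348,83))],
 "top":[((-.065,-.04,.008),t8(50,168)),((-.065,.04,.008),t8(258,65)),((.065,.04,.008),t8(428,395)),((.065,-.04,.008),t8(222,497)),
  ((-.049,.02,.097),t8(265,118)),((-.035,.02,.097),t8(289,160)),((.035,.02,.097),t8(390,342)),((.049,.02,.097),t8(415,385)),]}
Q={"side":[((.07,0,.014),sc(193,371)),((.17,0,.014),sc(90,373)),((-.085,0,.028),sc(350,357))],
 "top":[((.07,0,.014),tc(191,198)),((.17,0,.014),tc(164,125)),((-.085,0,.028),tc(232,316))]}
np.set_printoptions(precision=4,suppress=True)
for n,o,p0 in(("rack",R,[.5,-.2,0,np.radians(-120)]),("ratchet",Q,[.6,.2,0,.3])):
    p,r=fit(o,p0);print(n,p,np.degrees(p[3]));print(r.round(1).tolist())
E
python3 est.py
```

```text
rack [ 0.498  -0.2067  0.0002 -2.6601] -152.40984567476224
[[-0.4, -1.1], [0.3, -0.8], [-0.2, 0.5], [0.6, 0.4], [-0.3, 0.1], [1.0, 0.5], [0.1, 0.2], [-0.3, -0.3], [-1.3, -0.0], [-0.6, 0.2], [-0.1, 0.4], [0.8, -0.8], [0.3, -1.2], [0.6, 0.4], [0.1, -0.0]]
ratchet [ 0.5473  0.2078 -0.0007  0.3986] 22.840254424987446
[[-0.3, -0.2], [0.5, -0.4], [-0.1, 0.6], [-0.1, 0.2], [-0.5, 0.0], [0.4, -0.3]]
```

```bash
python3 - <<'E'
from vis import *
x,y=.5473,.2078
print(np.round(manip.inverse_kinematics([x,y,.15],[180,0,22.84]) ,1),np.round(manip.inverse_kinematics([.498,-.2067,.2],[180,0,27.6]),1))
manip.move_straight([.27,-.55,.28],vel=.2)
manip.movep([x,y,.15],[180,0,22.84])
manip.move_straight([x,y,.05],vel=.15)
print(manip.current_time(),manip.current_tcp_pos(),manip.current_contact_force())
im=manip.capture("side");b=manip.capture("top")
r=lambda im,x,y,w,h,f:cv2.resize(im[y:y+h,x:x+w],None,fx=f,fy=f,interpolation=cv2.INTER_CUBIC)
cv2.imwrite("pics/g1.png",np.hstack([r(im,220,200,150,150,3),r(b,190,140,110,150,3)])[:,:,::-1])
E
```

```text
[  25.4   22.2  -60.1   94.7   19.8   74.8 -105.4] [ 41.4   6.  -23.1  98.    2.4  76.5 -44.6]
5.1333 [0.5480378  0.20812504 0.05086857] [-0.00089409 -0.17352311  0.2303486 ]
```

View pics/g1.png

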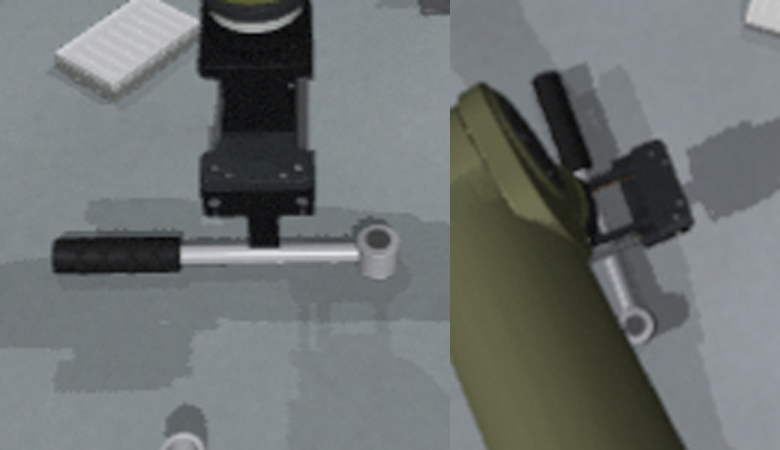

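The gripper straddles the shaft, with its finger at crop (265,235), mid-shaft. I'll grasp and lift now.

```bash
python3 - <<'E'
from vis import *
x,y=.5473,.2078
manip.move_straight([x,y,.004],vel=.06)
print(manip.current_tcp_pos(),manip.current_contact_force())
manip.grab()
print(manip.current_opening(),manip.current_gripper_force(),manip.current_contact_force(),manip.current_tcp_pos())
manip.move_straight([x,y,.2],vel=.12)
manip.movep([.498,-.2067,.2],[180,0,27.59])
manip.pause(.3)
print(manip.current_time(),manip.current_opening(),manip.current_gripper_force(),manip.current_contact_force(),manip.current_moment(),manip.current_tcp_pos(),manip.current_orientation())
im=manip.capture("side");b=manip.capture("top")
r=lambda im,x,y,w,h,f:cv2.resize(im[y:y+h,x:x+w],None,fx=f,fy=f,interpolation=cv2.INTER_CUBIC)
cv2.imwrite("pics/h1.png",np.hstack([r(im,290,50,150,160,3),r(b,340,160,110,160,3)])[:,:,::-1])
cv2.imwrite("pics/hs.png",im[:,:,::-1]);cv2.imwrite("pics/ht.png",b[:,:,::-1])
E
```

```text
[0.54758329 0.20803585 0.00429327] [ 0.36226419 -0.46899022 -0.13068564]
0.0002315107931649553 0.0 [-0.45716087 -0.24471888 -0.58477978] [0.54731663 0.20778244 0.00400826]
11.3 0.00037098359324120786 0.0 [ 0.97828318  0.57092837 -0.54299196] [-0.00295017  0.00500891  0.0389534 ] [ 0.49831113 -0.2059991   0.19998745] [-1.79997618e+02 -3.26096798e-03  2.76688806e+01]
```

View pics/h1.png

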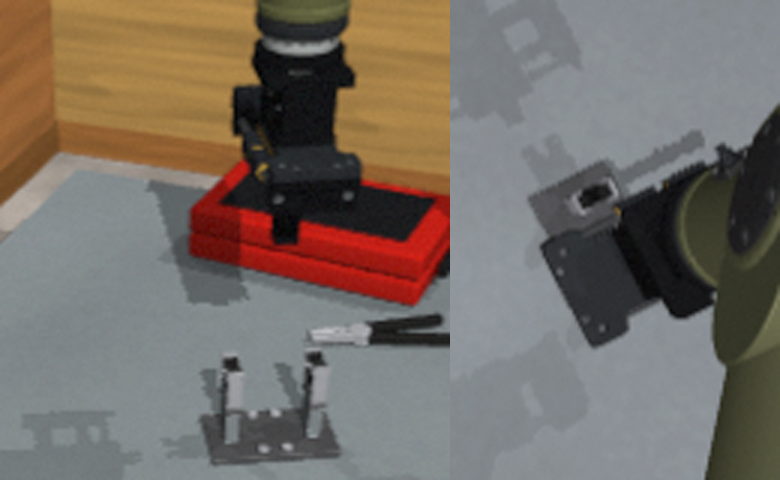

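The grasp missed: the opening is 0 and nothing is in the gripper. I'll move the arm away and find out where the ratchet is now.

```bash
python3 - <<'E'
from vis import *
im=cv2.imread("pics/hs.png");b=cv2.imread("pics/ht.png")
r=lambda im,x,y,w,h,f:cv2.resize(im[y:y+h,x:x+w],None,fx=f,fy=f,interpolation=cv2.INTER_CUBIC)
cv2.imwrite("pics/k1.png",np.hstack([r(im,220,200,150,160,3),r(b,190,140,110,160,3)]))
p=[.5473,.2078,0,.3986]
for n,L in (("side",(220,200,0)),("top",(190,140,450))):
    for P in [(.17,0,.014),(.07,0,.014),(0,0,.014),(-.085,0,.028)]:
        print(n,((proj(n,world(p,[P]))[0]-L[:2])*3+[L[2],0]).round())
manip.open_gripper();print(manip.current_opening(),manip.current_time())
E
```

```text
side [ 53. 254.]
side [179. 252.]
side [268. 250.]
side [376. 237.]
top [543.  73.]
top [579. 170.]
top [605. 238.]
top [635. 323.]
0.08676474431336248 12.9167
```

View pics/k1.png

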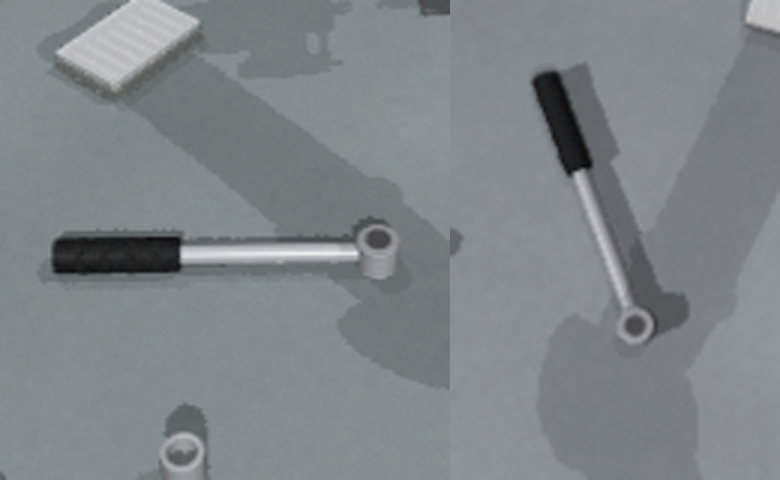

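```bash
python3 - <<'E'
from vis import *
print("h1 tcp",[((proj("side",[[.4983,-.206,z]])[0]-[290,50])*3).round().tolist() for z in(.2,.21,.22,.23,.24)])
a=np.radians(22.84);d=np.array([-np.sin(a),np.cos(a)])
for off in(.0435,.0585,-.0435):
  print("g1",off,[((proj("side",[[*(np.array([.548,.2081])+off*d),z]])[0]-[220,200])*3).round().tolist() for z in(.051,.06,.07,.08)])
E
```

```text
h1 tcp [[281.0, 264.0], [281.0, 254.0], [282.0, 245.0], [283.0, 235.0], [284.0, 225.0]]
g1 0.0435 [[264.0, 261.0], [263.0, 253.0], [263.0, 244.0], [262.0, 234.0]]
g1 0.0585 [[263.0, 277.0], [263.0, 269.0], [262.0, 260.0], [262.0, 250.0]]
g1 -0.0435 [[267.0, 177.0], [266.0, 169.0], [266.0, 160.0], [265.0, 151.0]]
```

The picture shows the real fingertips about 30 mm above the reported TCP, so the stated TCP length is off. At "z=.004" the fingers closed above the shaft. I'll go back and lower with force feedback to find the table by touch.

```bash
cat > probe.py <<'E'
from vis import *
x,y=.5473,.2078
manip.movep([x,y,.06],[180,0,22.84])
manip.move_straight([x,y,.006],vel=.15)
manip.pause(.1)
f0=np.array(manip.current_contact_force());z=.006;hit=False
try:
    while z>-.036:
        z-=.003;manip.move_straight([x,y,z],vel=.04)
        f=np.array(manip.current_contact_force())-f0
        print(round(z,3),manip.current_tcp_pos()[2].round(4),f.round(2))
        if np.linalg.norm(f)>4: hit=True;break
except manip.MotionError as e: print(e)
print(hit,manip.current_time(),manip.current_opening())
im=manip.capture("side");b=manip.capture("top")
r=lambda im,x,y,w,h,f:cv2.resize(im[y:y+h,x:x+w],None,fx=f,fy=f,interpolation=cv2.INTER_CUBIC)
cv2.imwrite("pics/m1.png",np.hstack([r(im,220,210,150,120,4),r(b,225,150,50,120,4)])[:,:,::-1])
E
python3 probe.py
```

```text
0.003 0.0033 [ 0.63 -0.96 -0.78]
0.0 -0.0002 [ 0.41 -1.12  0.09]
-0.003 -0.0033 [ 1.29 -0.61 -1.17]
-0.006 -0.0063 [-0.44 -0.26 -1.16]
-0.009 -0.0092 [ 0.61 -0.7  -0.72]
-0.012 -0.0122 [ 0.25 -0.69 -0.79]
-0.015 -0.0152 [ 0.35 -0.72 -0.76]
-0.018 -0.0182 [ 0.43 -0.49 -1.4 ]
-0.021 -0.0212 [ 1.   -1.29 -1.53]
-0.024 -0.0242 [ 0.53 -1.    0.52]
-0.027 -0.0253 [-2.16 -3.03 10.06]
True 17.8917 0.08704180518573704
```

View pics/m1.png

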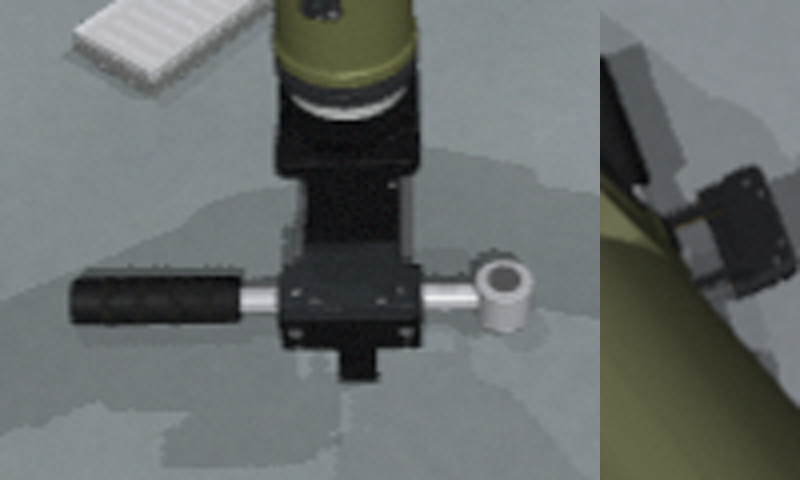

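The fingertips now touch the table at reported z ≈ -0.025, so the tool is about 25 mm shorter than stated. The fingers straddle the shaft, with the near tip at crop (358,380). I'll raise slightly, grip and carry it over.

```bash
python3 - <<'E'
from vis import *
x,y=.5473,.2078
manip.move_straight([x,y,-.0225],vel=.05)
manip.grab()
o=manip.current_opening();print(o,manip.current_gripper_force(),manip.current_contact_force())
assert o>.012
manip.move_straight([x,y,.14],vel=.15)
print(manip.current_opening())
manip.movep([.498,-.2067,.11],[180,0,27.59])
manip.pause(.2)
print(manip.current_time(),manip.current_opening(),manip.current_gripper_force(),manip.current_contact_force(),manip.current_moment(),manip.current_tcp_pos(),manip.current_orientation())
im=manip.capture("side");b=manip.capture("top")
r=lambda im,x,y,w,h,f:cv2.resize(im[y:y+h,x:x+w],None,fx=f,fy=f,interpolation=cv2.INTER_CUBIC)
cv2.imwrite("pics/n1.png",np.hstack([r(im,310,90,130,130,3.5),r(b,350,170,90,130,3.5)])[:,:,::-1])
p=[.498,-.2067,.11+.0365-.014,np.radians(27.59)]
for n,L in (("side",(310,90,0)),("top",(350,170,455))):
    for P in [(.17,0,.014),(.07,0,.014),(-.07,0,.014),(-.085,0,.028)]:
        print(n,((proj(n,world(p,[P]))[0]-L[:2])*3.5+[L[2],0]).round())
E
```

```text
0.015058880987086139 30.00017076730728 [-0.41853478  0.40360008 -0.7104804 ]
0.015237175322851786
22.375 0.015094412739209586 29.998219907283783 [ 0.83987464  0.09590046 -2.92855071] [-0.00010412 -0.00046379 -0.00401618] [ 0.49861937 -0.20544548  0.11016486] [ 1.79995326e+02 -2.30187848e-02  2.77182736e+01]
side [ 47. 239.]
side [169. 231.]
side [338. 220.]
side [358. 204.]
top [517.  26.]
top [583. 151.]
top [677. 331.]
top [693. 352.]
```

View pics/n1.png

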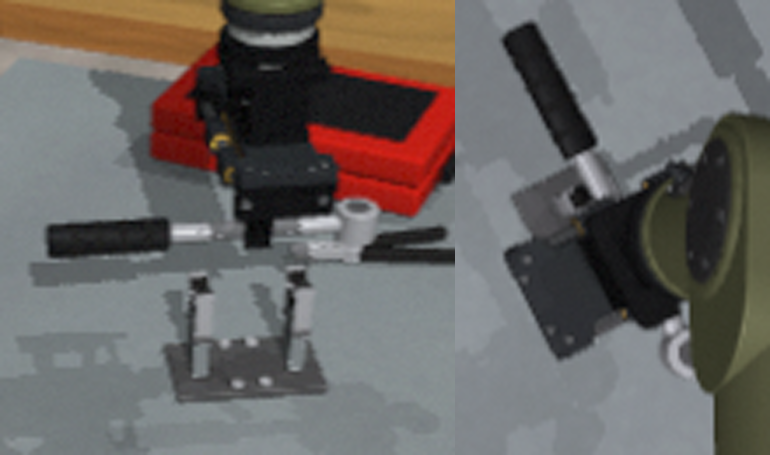

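The ratchet is held level and matches my projection to within about 2 px: handle end at crop (48,241), head at (358,210). It lines up with the clips. I'll press down with force monitoring.

```bash
cat > press.py <<'E'
from vis import *
X,Y=.498,-.2067
manip.move_straight([X,Y,.068],vel=.1);manip.pause(.15)
z=.068
while manip.current_time()<38:
    z-=.0015 if z>.062 else .001
    manip.move_straight([X,Y,z],vel=.03)
    f=np.array(manip.current_contact_force());p=np.array(manip.current_tcp_pos())
    print(round(z,4),p.round(4),f.round(1),round(manip.current_opening(),4))
    if f[2]>9 and p[2]<.0475 or f[2]>30 or np.hypot(f[0],f[1])>15: break
    if z<.035: break
print(manip.current_time(),manip.current_moment())
E
python3 press.py
```

```text
0.0665 [ 0.498  -0.2068  0.0667] [-0.6 -0.1 -3.3] 0.015
0.065 [ 0.4979 -0.2067  0.0649] [-1.5  0.7 -3.5] 0.0152
0.0635 [ 0.4979 -0.2067  0.0634] [ 0.   0.5 -2.9] 0.0149
0.062 [ 0.4985 -0.2072  0.0623] [ 1.6 -1.9 -2.8] 0.0152
0.061 [ 0.4988 -0.2077  0.0616] [ 1.2 -3.8  0. ] 0.0154
0.06 [ 0.4988 -0.2077  0.0613] [-0.7 -3.7  6.9] 0.0151
0.059 [ 0.4988 -0.2077  0.0609] [-1.5 -3.  10.2] 0.0148
0.058 [ 0.4988 -0.2077  0.0601] [-3.  -2.  13.2] 0.015
0.057 [ 0.4989 -0.2077  0.0591] [-3.7 -1.8 13. ] 0.015
0.056 [ 0.4988 -0.2076  0.0578] [-2.2 -2.4 11.3] 0.015
0.055 [ 0.4987 -0.2075  0.0564] [-0.8 -2.2  8.5] 0.0148
0.054 [ 0.4986 -0.2073  0.0546] [ 1.  -2.1  3.1] 0.0147
0.053 [ 0.4983 -0.2069  0.0526] [ 3.8 -3.8 -1.5] 0.0154
0.052 [ 0.4982 -0.2067  0.0513] [ 4.2 -3.9 -4.7] 0.0154
0.051 [ 0.4981 -0.2066  0.0498] [ 6.3 -4.6 -8.7] 0.0148
0.05 [ 0.4981 -0.2065  0.0485] [  6.6  -5.  -10.9] 0.0152
0.049 [ 0.498  -0.2064  0.0472] [  7.1  -4.2 -13.2] 0.015
0.048 [ 0.498  -0.2064  0.0461] [  7.3  -4.9 -14.2] 0.0151
0.047 [ 0.4982 -0.2068  0.0453] [  7.3  -4.7 -13.3] 0.0148
0.046 [ 0.4983 -0.2071  0.0446] [  7.1  -4.8 -11.6] 0.0153
0.045 [ 0.4984 -0.2072  0.044 ] [ 6.4 -4.7 -9.1] 0.0146
0.044 [ 0.4985 -0.2074  0.0437] [ 4.1 -4.3 -3. ] 0.0151
0.043 [ 0.4986 -0.2074  0.0436] [ 1.7 -4.4  4.7] 0.0149
0.042 [ 0.4986 -0.2075  0.0435] [-0.6 -4.  12.2] 0.0149
29.1917 [-0.84283938  0.26390183  0.0279453 ]
```

```bash
python3 - <<'E'
from vis import *
X,Y,z=.4988,-.2080,.0422
manip.move_straight([X,Y,z],vel=.02);manip.pause(.4)
av=lambda:np.mean([manip.current_contact_force() for _ in range(10) if manip.pause(.02) is None],0)
for _ in range(3):
    f=av();print(round(z,4),f.round(2))
    if abs(f[2]-10)<.8: break
    z+=(f[2]-10)/7500; manip.move_straight([X,Y,z],vel=.02);manip.pause(.3)
print(av().round(2),manip.current_tcp_pos(),manip.current_orientation(),manip.current_moment(),manip.current_time(),manip.current_dq())
im=manip.capture("side");b=manip.capture("top")
r=lambda im,x,y,w,h,f:cv2.resize(im[y:y+h,x:x+w],None,fx=f,fy=f,interpolation=cv2.INTER_CUBIC)
cv2.imwrite("pics/q1.png",np.hstack([r(im,320,130,110,100,5),r(b,370,180,50,100,5)])[:,:,::-1])
p=[.498,-.2067,.08-.014,np.radians(27.59)]
for n,L in (("side",(320,130,0)),("top",(370,180,550))):
    for P in [(.17,0,.014),(.07,0,.014),(.042,0,.014),(-.042,0,.014),(-.07,0,.014),(-.085,0,.028)]:
        print(n,((proj(n,world(p,[P]))[0]-L[:2])*5+[L[2],0]).round())
E
```

```text
0.0422 nan
  return _methods._mean(a, axis=axis, dtype=dtype,
  ret = ret.dtype.type(ret / rcount)
Traceback (most recent call last):
IndexError: invalid index to scalar variable.
```

```bash
cat > fin.py <<'E'
from vis import *
X,Y,z=.4988,-.2080,.0422
def av():
    L=[]
    for _ in range(10): manip.pause(.02);L.append(manip.current_contact_force())
    return np.mean(L,0)
for _ in range(3):
    f=av();print(round(z,4),f.round(2))
    if abs(f[2]-10)<.8: break
    z+=(f[2]-10)/7500; manip.move_straight([X,Y,z],vel=.02);manip.pause(.3)
print(av().round(2),manip.current_tcp_pos(),manip.current_orientation(),manip.current_moment(),manip.current_time(),manip.current_dq())
im=manip.capture("side");b=manip.capture("top")
r=lambda im,x,y,w,h,f:cv2.resize(im[y:y+h,x:x+w],None,fx=f,fy=f,interpolation=cv2.INTER_CUBIC)
cv2.imwrite("pics/q1.png",np.hstack([r(im,320,130,110,100,5),r(b,370,180,50,100,5)])[:,:,::-1])
p=[.498,-.2067,.08-.014,np.radians(27.59)]
for n,L in (("side",(320,130,0)),("top",(370,180,550))):
    for P in [(.17,0,.014),(.07,0,.014),(.042,0,.014),(-.042,0,.014),(-.07,0,.014),(-.085,0,.028)]:
        print(n,((proj(n,world(p,[P]))[0]-L[:2])*5+[L[2],0]).round())
E
python3 fin.py
```

```text
0.0422 [-1.95 -2.29 11.8 ]
0.0424 [-1.41 -2.22 10.24]
[-0.96 -2.23 10.3 ] [ 0.49880025 -0.20764506  0.04334765] [-1.79986014e+02  3.75561294e-02  2.76001315e+01] [-0.52837367  0.27318824  0.03400287] 31.0583 [ 0.0726316  -0.04185625 -0.11878543  0.03492192  0.06969804  0.01651012
  0.00598109]
side [ 19. 238.]
side [187. 227.]
side [234. 224.]
side [375. 215.]
side [421. 212.]
side [449. 191.]
top [521.  10.]
top [609. 177.]
top [633. 224.]
top [709. 368.]
top [735. 417.]
top [755. 444.]
```

View pics/q1.png

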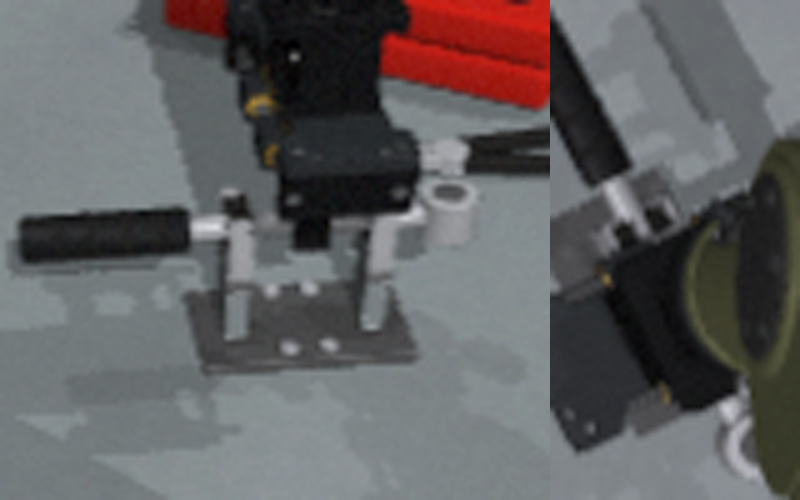

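The shaft lies level in both clips. The handle end is at crop (20,238), its junction with the shaft at (188,228) and the head at (452,190), all matching the predicted home pose. The push is steady at about 10 N, so I'll hand in.

```bash
python3 -c "
from workcell import manip
print(manip.current_contact_force(),manip.sign_off())"
```

```text
the job is handed in; nothing more can be done
[-0.99297685 -2.23078808  9.9118727 ] None
```

The ratchet is snapped fully home in both clips, still gripped and pressed down at about 10 N, and the job was handed in at about 31 s; the first grasp closed on nothing because the fingers are about 25 mm shorter than stated, and the second held.

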